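Set the label printer to large labels

TASK

The dinner plates need the large price labels: on the label printer, slide the black bar-shaped grip along its track until it is fully home against the end stop at the end where the large sample label is stuck, then let go of it. Leave the small round grip on the shorter track where it is, and do not disturb the white mug beside the printer.

Things in the scene. Friction and masses are not known exactly. Their poses are not given: they have to be found in the camera images.
- size_grip (a point): Black bar grip, 14 mm along its track, 34 across, 40 high; point: its middle, 16 mm below its top. y along the track, z up. Slides 110 mm between hidden end stops, starts near the middle, resists about 3 N, stays where left. Track 160 x 40 x 8 mm, nothing proud beyond the grip, on the flat deck (240 x 260 mm, 110 mm above the table) of a grey label printer fixed to the table.
- large_label_mid (a point): Centre of the large sample label: flat white rectangle, 34 mm along the track, 50 across, stuck on the deck beyond one end of the bar grip's track, in line with it. A much smaller one (13 x 20 mm) is beyond the other end; which end has which varies. With the bar grip against this end's stop, its centre is 45 mm from this point along the track. Axes as the track's.
- round_grip (a point): To be left alone: round black grip, 20 mm in diameter, 28 mm high, on its own shorter track (110 x 40 x 8 mm) on the same deck, parallel to the bar grip's and about 90 mm from it, on the near or the far side. Point: its middle, half-way up.
- mug: A white ceramic mug with a handle (a smaller cup without one stands near it), 80 mm in diameter and 95 mm high, standing on the table to the right of the printer (-y side), to be left alone. Its origin is the centre of its underside; z is up.

How it is judged:
By the outcome, as a careful person would: the job done as asked, in the order asked, and still so for the second after the job is handed in, with the robot touching nothing.
It also fails if it takes over 32 s, if anything falls off the work surface, if the arm or the gripper's body presses on something with over 40 N, if the wrist force passes 120 N, or if a joint passes its speed limit or range.

ROBOT

A 7-joint arm with a two-finger parallel gripper is mounted at the origin on the work surface. World frame = base frame: x ahead of the robot, y to its left, z up, the work surface at z = 0. Lengths are in m, angles in rad, forces in N, time in s.
With the tool pointing down it reaches from about 0.425 to 1.025 m from the base axis. Payload 9.4 kg.
Tool frame: the origin (TCP) lies at the very end of the fingers, on their centre line; the grasp point (between the pads) lies 19 mm behind it; z points along the fingers, y is the line along which they close (so a half turn about z gives the same grasp; the last joint's range is limited). The gripper opens to 85 mm and grips with 20 to 120 N. Pads are 22 mm wide; open, the fingers measure 114 mm over their backs; the gripper's body (76 mm by 85 mm) begins 54 mm behind the grasp point. The pads swing forward as they close: fully open they stand 13 mm farther back than shut.
Start: joints at [1.124, 0.599, -0.003, 1.599, 0.002, 0.943, -0.08], TCP at [0.262, -0.676, 0.231] pointing down, gripper open.
Joint ranges: [-2.57, 2.57], [-0.35, 1.97], [-1.29, 1.29], [0.11, 2.56], [-1.05, 4.19], [0.11, 1.86], [-2.63, 2.63]. Speed limits (rad/s): [2.22, 2.22, 3.01, 3.01, 3.14, 3.14, 3.14].

INTERFACE

Orientations are given as a unit quaternion [x, y, z, w].
In Python, from cell import manip gives the robot as it stands. The module is installed in compiled form; this text tells all that it offers.
- The arm moves only by the shell command python3 -m pendant 'ROWS'. ROWS is JSON, a list of rows, each a list of 3 entries, a list of its own where there are three numbers: the shift along the world's x, y, z in units of 0.02 m (1.0 is 0.02 m), then the turn, a rotation vector about the world's x, y, z in units of 10 degrees (1.0 is 10 degrees), then the opening, from 0 (shut) to 1 (fully open). In form: [[[x, y, z], [ax, ay, az], grip], ...]. A call has 1 to 12 rows; each row shifts and turns the commanded pose from where the row before left it; what a row does not reach is not made up. A row lasts 1/8 s, in which the tool goes at most 62.5 mm and 10.7 degrees, less where a joint would pass 70% of its speed; a pose out of reach is approached as far as the arm can. A call with a number of a shift or a turn outside -1 to 1 is refused whole. A call with a gripper value outside its range is refused whole. The fingers move at their own pace and stop on an object; the grip force is fixed at half the most. Time passes only in rows, so rows that do not move let the fingers close. It gives the time, the measured TCP pose, the force, the opening and the grip force at its end, in the units of the state.
- manip.get_state(): the state, without advancing time (a new reading comes with each control period).
- manip.capture(name): name is "side" or "top"; returns a dict with "image" (420x560x3 uint8, blue, green, red), "range_z" (420x560 float32, m along the optical axis (not along the pixel's ray), 0 where there is no reading), "intrinsics" (3x3 intrinsics, pixels), "R" (3x3) and "t" (3): a world point X has camera coordinates R X + t. Camera axes: x right, y down, z forward; pixel columns grow to the right and rows downward; lengths in m; the calibration is good to about 2 mm. A picture is of the moment at which its call begins.
- manip.close_job(): hands the job in; it is judged then, once.
The state is a dict: "time_s": time; "joint_pos": joint angles; "qvel": joint speeds; "joint_torque": joint torques, N m; "tool_pos": TCP position; "ee_rot": TCP orientation; "contact_force": force on the tool from outside, world axes, zero at the start; "wrist_torque": the same for the moment, N m; "grip_width": opening from 0.0 (shut) to 1.0 (fully open); "grip_force": force on a finger pad.
Only numpy, scipy, OpenCV 4.12 (cv2) and the standard library are available. Lean on these libraries where they do the work, as an engineer would, in place of code of your own. Each camera call takes 0.05 s, during which the arm holds its last target. There are 200 camera calls.

## Working session

There is one attempt and no reset: what is moved stays moved. The work goes in short steps, Python scripts to look and compute and a shell command to move; the robot and the scene stay as the last step left them, time stands still between calls to the robot, and variables do not carry over. Pictures are saved under pics/ and viewed, at most 10 in all, crops included, and the job is handed in when it is done.

```bash
mkdir -p pics; python3 - <<'E'
from cell import manip
import cv2,numpy as np
for n in("top","side"):
    c=manip.capture(n); cv2.imwrite(f"pics/{n}0.png",c["image"]); np.savez(f"{n}0.npz",**c)
    print(n,c["intrinsics"].tolist(),(-c["R"].T@c["t"]).round(3),c["R"].round(2).tolist())
s=manip.get_state(); print(s["time_s"],s["tool_pos"],s["ee_rot"],s["grip_width"])
E
```

```text
top [[498.2758619817747, 0.0, 279.6443804003511], [0.0, 498.2758619817747, 199.176007248792], [0.0, 0.0, 1.0]] [ 0.492 -0.003  1.186] [[-0.0, -1.0, 0.01], [-1.0, 0.0, -0.05], [0.05, -0.01, -1.0]]
side [[487.10044498685227, 0.0, 279.12370085877984], [0.0, 487.10044498685227, 206.03969339952144], [0.0, 0.0, 1.0]] [0.12  0.56  0.884] [[-0.77, -0.64, 0.02], [-0.48, 0.56, -0.68], [0.42, -0.53, -0.73]]
0.1 [ 0.26184411 -0.67559294  0.2304987 ] [ 9.82954015e-01  1.83850212e-01 -1.98351625e-04 -6.81395634e-04] 0.9987801831024146
```

View pics/top0.png

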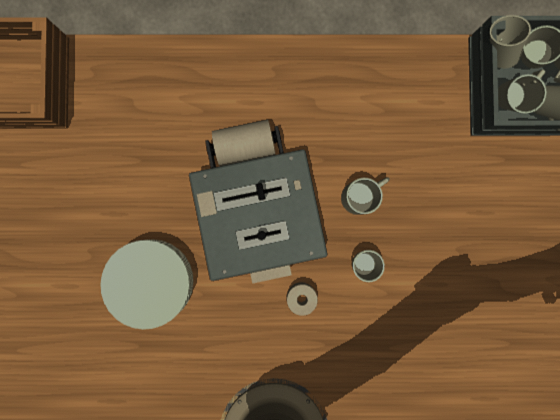

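View pics/side0.png

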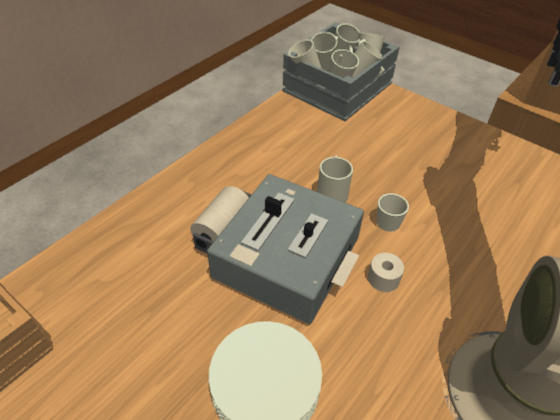

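The top view shows the large label at about (207,203), on the left (+y) end of the far track. The bar grip is at about (262,190), the small label at (298,185) and the round grip at (262,235). The mug is at (365,196), and the arm is out of the way on the right.

```bash
cat > h.py <<'E'
import numpy as np,cv2
def ray(c,uv,z):
    d=c["R"].T@np.linalg.solve(c["intrinsics"],[uv[0],uv[1],1.]); o=-c["R"].T@c["t"]
    return o+d*(z-o[2])/d[2]
def blobs(c,mask,z,box,amin=20):
    m=np.zeros(mask.shape,np.uint8); x0,y0,x1,y1=box; m[y0:y1,x0:x1]=mask[y0:y1,x0:x1]*255
    for k in cv2.findContours(m,cv2.RETR_EXTERNAL,cv2.CHAIN_APPROX_NONE)[0]:
        if cv2.contourArea(k)<amin: continue
        P=np.array([ray(c,p,z)[:2] for p in k[:,0]],np.float32)
        (cx,cy),s,a=cv2.minAreaRect(P*1000)
        b=cv2.boxPoints(((cx,cy),s,a)); e=[b[1]-b[0],b[2]-b[1]]; L=max(e,key=np.linalg.norm)
        print(np.round([cx,cy],1),np.round(s,1),"long-axis deg from y",round((np.degrees(np.arctan2(-L[0],L[1]))+90)%180-90,1),k[:,0].mean(0).round())
E
python3 - <<'E'
from h import *
for n,box in(("top",(195,150,325,275)),("side",(215,180,360,270))):
    c=dict(np.load(n+"0.npz")); g=c["image"].max(2)
    print(n,"bright"); blobs(c,g>125,.112,box)
    print("dark"); blobs(c,g<35,.118,box,10)
c=dict(np.load("top0.npz"));im=c["image"]
cv2.imwrite("pics/crop.png",cv2.resize(im[145:285,185:335],None,fx=5,fy=4.2,interpolation=cv2.INTER_CUBIC))
o=-c["R"].T@c["t"]
# heights
z=c["range_z"]
for uv in((262,184),(262,188),(262,191),(262,195),(262,233),(262,236),(230,245),(207,203)):
    d=c["R"].T@np.linalg.solve(c["intrinsics"],[*uv,1.]); print(uv,(o+d*z[uv[1],uv[0]]).round(4))
E
```

```text
top bright
[389.5 152.7] [19.3 12.8] long-axis deg from y -0.3 [202. 272.]
[391.7 -26.1] [162.9  19.2] long-axis deg from y -0.3 [288. 271.]
[424.4 159.7] [47.9 19.7] long-axis deg from y -80.4 [200. 255.]
[465.7  25.1] [ 39.  109.4] long-axis deg from y 11.6 [262. 235.]
[480.3 163.6] [36.5 10.7] long-axis deg from y -89.8 [197. 229.]
[534.  145.1] [49.5 33.3] long-axis deg from y -78.6 [206. 204.]
[547.8  77.2] [38.9 98.7] long-axis deg from y 11.6 [237. 198.]
[573.8 -50.9] [18.3 11.5] long-axis deg from y -79.1 [297. 185.]
[564.3  -3.2] [38.8 56. ] long-axis deg from y 11.7 [276. 189.]
[ 562.7 -106.9] [150.2  28.1] long-axis deg from y -79.2 [320. 189.]
[644.7 -93.6] [32.6  8.7] long-axis deg from y -0.2 [317. 152.]
[638.7  64.6] [123.4  21.8] long-axis deg from y -0.2 [242. 152.]
[627.2 155.4] [45.6 28.1] long-axis deg from y -89.8 [201. 159.]
dark
[467.1  24.8] [16.8 75.3] long-axis deg from y 19.9 [262. 235.]
[559.7  47.3] [ 34.6 122.9] long-axis deg from y 1.4 [253. 193.]
[630.7 130.1] [37.8  8.3] long-axis deg from y -82.8 [213. 158.]
side bright
[366.9  -5.8] [ 37.  109.7] long-axis deg from y 11.8 [353. 254.]
[522.   16.6] [328.3 247.6] long-axis deg from y -49.2 [287. 217.]
dark
[473.8  15.4] [17.1 37.4] long-axis deg from y 26.2 [308. 230.]
[570.4  13.1] [34.7 51.7] long-axis deg from y 31.9 [274. 206.]
(262, 184) [0.5751 0.0246 0.1189]
(262, 188) [0.5636 0.0236 0.16  ]
(262, 191) [0.5574 0.0236 0.1598]
(262, 195) [0.5492 0.0237 0.1587]
(262, 233) [0.4707 0.0243 0.1448]
(262, 236) [0.4645 0.0242 0.1482]
(230, 245) [0.4445 0.0941 0.1096]
(207, 203) [0.5351 0.1436 0.1106]
```

View pics/crop.png

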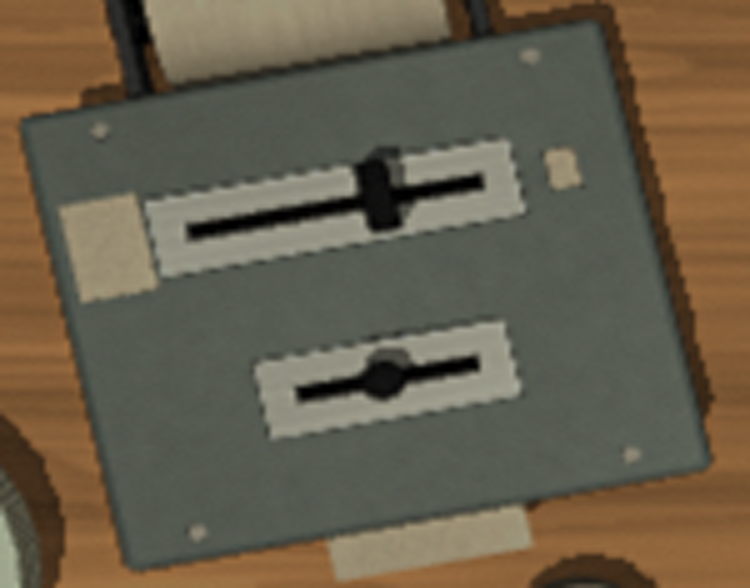

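The crop confirms the layout: large label at +y end, round grip on the near track. Track axis u = (-0.20, 0.98). The bar grip is at about (0.5585, 0.025) with its top at z 0.158, and its home position is about (0.543, 0.101). I'll move above it with the fingers closing along the track.

```bash
python3 -m pendant '[[[0.4,0.97,0],[0,0,-0.08],1],[[0.4,0.97,0],[0,0,-0.08],1],[[0.4,0.97,0],[0,0,-0.08],1],[[0.4,0.97,0],[0,0,-0.08],1],[[0.4,0.97,0],[0,0,-0.08],1],[[0.4,0.97,0],[0,0,-0.08],1],[[0.4,0.97,0],[0,0,-0.08],1],[[0.4,0.97,0],[0,0,-0.08],1],[[0.4,0.97,0],[0,0,-0.08],1],[[0.4,0.97,0],[0,0,-0.08],1],[[0.4,0.97,0],[0,0,-0.08],1],[[0.4,0.97,0],[0,0,-0.08],1]]'
python3 -m pendant '[[[0.4,0.97,0],[0,0,0],1],[[0.4,0.97,0],[0,0,0],1],[[0.4,0.97,0],[0,0,0],1],[[0.4,0.97,0],[0,0,0],1],[[0.4,0.97,0],[0,0,0],1],[[0.4,0.97,0],[0,0,0],1],[[0.4,0.97,0],[0,0,0],1],[[0.4,0.97,0],[0,0,0],1],[[0.4,0.97,0],[0,0,0],1],[[0.4,0.97,0],[0,0,0],1],[[0.4,0.97,0],[0,0,0],1],[[0.4,0.97,0],[0,0,0],1]]'
```

```text
time_s: 1.6
tool_pos: [0.3585, -0.4417, 0.2315]
ee_rot: [0.995, 0.101, 0.0, 0.0]
contact_force: [0.8, -1.3, 0.3]
grip_width: 1.002
grip_force: 0.0
time_s: 3.1
tool_pos: [0.4543, -0.2091, 0.2314]
ee_rot: [0.995, 0.101, 0.0, 0.0]
contact_force: [0.2, -0.3, -0.0]
grip_width: 1.003
grip_force: 0.0
```

```bash
python3 -m pendant '[[[0.43,0.97,0],[0,0,0],1],[[0.43,0.97,0],[0,0,0],1],[[0.43,0.97,0],[0,0,0],1],[[0.43,0.97,0],[0,0,0],1],[[0.43,0.97,0],[0,0,0],1],[[0.43,0.97,0],[0,0,0],1],[[0.43,0.97,0],[0,0,0],1],[[0.43,0.97,0],[0,0,0],1],[[0.43,0.97,0],[0,0,0],1],[[0.43,0.97,0],[0,0,0],1],[[0.43,0.97,0],[0,0,0],1],[[0,0,0],[0,0,0],1]]'
python3 - <<'E'
from cell import manip
import cv2
c=manip.capture("side"); cv2.imwrite("pics/s1.png",cv2.resize(c["image"][80:320,160:420],None,fx=2.4,fy=2.4))
E
```

```text
time_s: 4.6
tool_pos: [0.5493, 0.0051, 0.2312]
ee_rot: [0.995, 0.102, 0.0, -0.0]
contact_force: [-0.4, 0.2, 0.2]
grip_width: 1.003
grip_force: 0.0
```

View pics/s1.png

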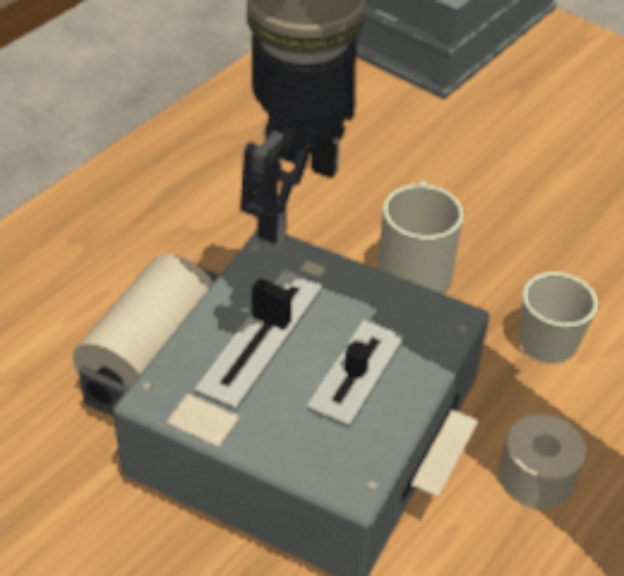

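The crop shows the open gripper (finger at about 270,225) above and just right of the bar grip (272,303), with everything clear. I'll centre, descend and close.

```bash
python3 -m pendant '[[[0.46,1,0],[0,0,0],1],[[0,0,-0.8],[0,0,0],1],[[0,0,-0.8],[0,0,0],1],[[0,0,-0.8],[0,0,0],1],[[0,0,-0.8],[0,0,0],1],[[0,0,-0.8],[0,0,0],1],[[0,0,-0.7],[0,0,0],1],[[0,0,-0.4],[0,0,0],1],[[0,0,0],[0,0,0],1]]'
```

```text
time_s: 5.78
tool_pos: [0.5576, 0.023, 0.1287]
ee_rot: [0.995, 0.101, -0.0, -0.0]
contact_force: [-1.3, 0.0, -0.2]
grip_width: 1.005
grip_force: 0.0
```

```bash
python3 -m pendant '[[[0,0,0],[0,0,0],0],[[0,0,0],[0,0,0],0],[[0,0,0],[0,0,0],0],[[0,0,0],[0,0,0],0],[[0,0,0],[0,0,0],0],[[0,0,0],[0,0,0],0],[[0,0,0],[0,0,0],0],[[0,0,0],[0,0,0],0]]'
```

```text
time_s: 6.78
tool_pos: [0.5579, 0.0232, 0.1297]
ee_rot: [0.995, 0.101, 0.0, -0.0]
contact_force: [-2.5, 1.5, 5.3]
grip_width: 0.151
grip_force: 58.8
```

The grip is held (58.8 N). Now slide it along u, most of the way first.

```bash
python3 -m pendant '[[[-0.1,0.49,0],[0,0,0],0],[[-0.1,0.49,0],[0,0,0],0],[[-0.1,0.49,0],[0,0,0],0],[[-0.1,0.49,0],[0,0,0],0],[[-0.1,0.49,0],[0,0,0],0],[[-0.1,0.49,0],[0,0,0],0],[[-0.1,0.49,0],[0,0,0],0],[[0,0,0],[0,0,0],0]]'
```

```text
time_s: 7.78
tool_pos: [0.5436, 0.0927, 0.1297]
ee_rot: [0.995, 0.101, 0.0, -0.0]
contact_force: [-2.4, 1.3, 6.8]
grip_width: 0.151
grip_force: 59.1
```

```bash
python3 -m pendant '[[[-0.02,0.12,0],[0,0,0],0],[[-0.02,0.12,0],[0,0,0],0],[[-0.02,0.12,0],[0,0,0],0],[[0,0,0],[0,0,0],0]]'
```

```text
time_s: 8.28
tool_pos: [0.5425, 0.0985, 0.1297]
ee_rot: [0.995, 0.101, -0.0, 0.0]
contact_force: [-1.6, -2.3, 6.6]
grip_width: 0.158
grip_force: 59.2
```

```bash
python3 -m pendant '[[[-0.02,0.1,0],[0,0,0],0],[[-0.02,0.1,0],[0,0,0],0],[[0,0,0],[0,0,0],0]]'; python3 -m pendant '[[[-0.02,0.1,0],[0,0,0],0],[[-0.02,0.1,0],[0,0,0],0],[[0,0,0],[0,0,0],0]]'
```

```text
time_s: 8.65
tool_pos: [0.5423, 0.0988, 0.1296]
ee_rot: [0.995, 0.099, 0.0, 0.002]
contact_force: [2.3, -13.9, 7.2]
grip_width: 0.154
grip_force: 59.5
time_s: 9.02
tool_pos: [0.5423, 0.0991, 0.1297]
ee_rot: [0.995, 0.098, 0.0, 0.004]
contact_force: [3.8, -26.1, 7.1]
grip_width: 0.158
grip_force: 59.8
```

The grip is firmly against the stop: 26 N with no further travel, at the expected position. I'll ease off part of the push, open and lift.

```bash
python3 -m pendant '[[[0.03,-0.15,0],[0,0,0],0],[[0,0,0],[0,0,0],0.5],[[0,0,0],[0,0,0],0.8],[[0,0,0],[0,0,0],1],[[0,0,0],[0,0,0],1],[[0,0,0],[0,0,0],1],[[0,0,0],[0,0,0],1]]'; python3 -m pendant '[[[0,0,0.6],[0,0,0],1],[[0,0,1],[0,0,0],1],[[0,0,1],[0,0,0],1],[[0,0,1],[0,0,0],1],[[0,0,1],[0,0,0],1],[[0,0,1],[0,0,0],1],[[0,-1,0.5],[0,0,0],1],[[0,-1,0],[0,0,0],1],[[0,-1,0],[0,0,0],1],[[0,-1,0],[0,0,0],1],[[0,-1,0],[0,0,0],1],[[0,-1,0],[0,0,0],1]]'; python3 -m pendant '[[[0,-1,0],[0,0,0],1],[[0,-1,0],[0,0,0],1],[[0,-1,0],[0,0,0],1],[[0,-1,0],[0,0,0],1],[[0,0,0],[0,0,0],1]]'
python3 - <<'E'
from cell import manip
from h import *
c=manip.capture("side"); cv2.imwrite("pics/s2.png",cv2.resize(c["image"][140:320,180:420],None,fx=3,fy=3))
t=manip.capture("top"); cv2.imwrite("pics/t2.png",cv2.resize(t["image"][120:285,185:400],None,fx=3,fy=3))
np.savez("top2.npz",**t)
blobs(t,t["image"].max(2)<35,.158,(200,170,250,215),5)
E
```

```text
time_s: 9.9
tool_pos: [0.5416, 0.1039, 0.1293]
ee_rot: [0.995, 0.101, -0.0, -0.0]
contact_force: [-0.6, 0.3, 0.5]
grip_width: 1.002
grip_force: 0.0
time_s: 11.4
tool_pos: [0.5416, -0.0169, 0.2522]
ee_rot: [0.995, 0.101, 0.0, -0.0]
contact_force: [-0.1, 0.3, -0.4]
grip_width: 1.005
grip_force: 0.0
time_s: 12.02
tool_pos: [0.5414, -0.0977, 0.252]
ee_rot: [0.995, 0.1, 0.0, 0.0]
contact_force: [0.5, 1.1, 0.3]
grip_width: 0.998
grip_force: 0.0
[543.3  79.5] [57.8 33.1] long-axis deg from y -0.2 [233. 197.]
```

View pics/s2.png

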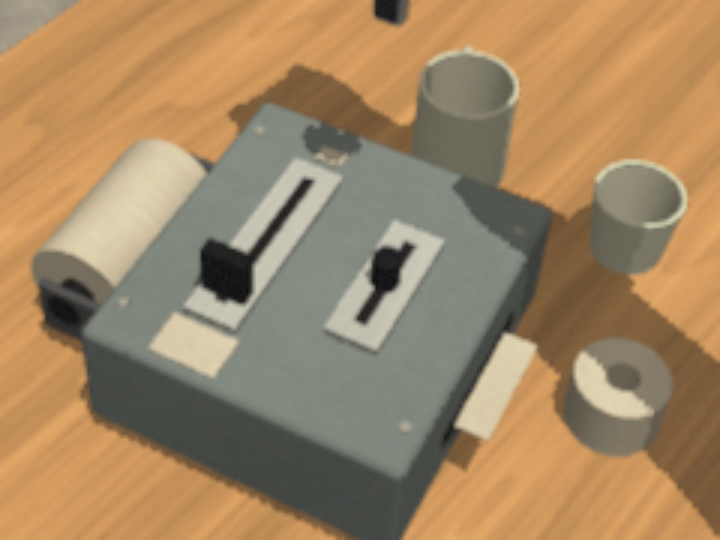

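View pics/t2.png

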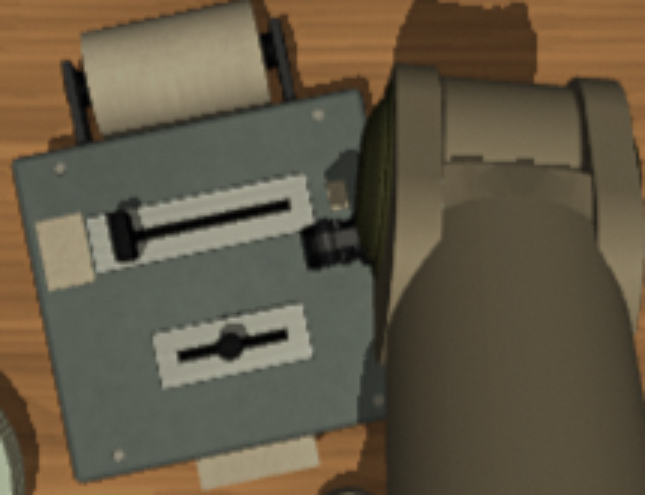

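```bash
python3 - <<'E'
from h import *
t=dict(np.load("top2.npz")); z=t["range_z"]
u=np.array([-.201,.98]); L=ray(t,(206.5,203.6),.1105)[:2]
P=[]
for v in range(185,215):
    for x in range(212,245):
        p=t["R"].T@(np.linalg.solve(t["intrinsics"],[x,v,1.])*z[v,x]-t["t"])
        if .145<p[2]<.17: P.append(p)
P=np.array(P); c=P.mean(0); print(len(P),c.round(4),L.round(4),"dist mm",((L-c[:2])@u*1000).round(1))
E
```

```text
120 [0.542  0.1006 0.1576] [0.5338 0.1446] dist mm 44.8
```

The grip sits 44.8 mm from the label centre (45 mm nominal at the stop). The round grip and mug have not moved, and the arm is clear.

```bash
python3 -c "
from cell import manip
print(manip.close_job())"
```

```text
the job is handed in; nothing more can be done
None
```

The bar grip is fully home against the stop at the large-label end and released, the round grip and mug look untouched in the final pictures, and the job was handed in at about 12 s.

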